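# Nest the empty baking moulds and set aside the one that will not nest

## Robot

A 6-joint arm with a two-finger parallel gripper is mounted at the origin on the work surface. World frame = base frame: x ahead of the robot, y to its left, z up, the work surface at z = 0. Lengths are in m, angles in rad, forces in N, time in s.
With the tool pointing down it reaches from about 0.25 to 0.775 m from the base axis. Payload 4 kg.
Tool frame: the origin (TCP) lies at the centre of the arm's flange, where the gripper is bolted on; the fingertips stand 199 mm ahead of it and the grasp point (between the pads) lies 180 mm ahead of it (robot.tcp_to_tips is the distance from the TCP to the fingertips, in m); z points along the fingers, y is the line along which they close (so a half turn about z gives the same grasp; the last joint's range is limited). The gripper opens to 94 mm and grips with 3 to 60 N. Pads are 16 mm wide; open, the fingers measure 119 mm over their backs; the gripper's body (75 mm by 177 mm) begins 78 mm behind the grasp point.
Start: joints at [-1.236, 0.087, 1.371, -0, 1.684, -0.103], TCP at [0.233, -0.498, 0.405] pointing down, gripper open.
Joint ranges: [-3.1, 3.1], [-0.76, 2.03], [0.27, 2.55], [-1.08, 4.22], [0.17, 2.65], [-2.57, 2.57]. Speed limits (rad/s): [2.79, 2.79, 3.14, 3.14, 3.14, 3.14].

## Interface

Orientations are given as [roll, pitch, yaw] about the fixed x, y, z axes, in that order (R = Rz(yaw) Ry(pitch) Rx(roll)).
In Python, from bench import telemetry, snapshot, ticket, robot gives the robot as it stands.
- The arm moves only by the tool apply_moves, never from a script. Its argument "moves" is a list that holds one entry, the list of rows, each a list of 5 numbers: the shift along the tool's x, y, z in units of 50 mm (1.0 is 50 mm), then the turn about the tool's z in units of 10 degrees (1.0 is 10 degrees), then the closure, from 0 (fully open) to 1 (shut). A call has 1 to 10 rows; each row is the pose to reach, as a shift and turn from the pose commanded when the call began, along the tool's axes at that moment; what a row does not reach only later rows make up. A row lasts 1/8 s, in which the tool goes at most 62.5 mm and 10.7 degrees, less where a joint would pass 70% of its speed; a pose out of reach is approached as far as the arm can. A call with a gripper value outside its range is refused whole. The fingers move at their own pace and stop on an object; the grip force is fixed at half the most. Time passes only in rows, so rows that repeat a pose let the fingers close. It gives the time, the measured TCP pose, the force, the opening and the grip force at its end, in the units of the state.
- telemetry.get_obs(): the state, without advancing time (a new reading comes with each control period).
- snapshot(name): name is "side" or "top" or "wrist"; returns a dict with "image" (400x640x3 uint8, red, green, blue), "fovy" (degrees; the focal length in pixels is half the picture's height over the tangent of half this angle, whatever the lens; pixels are square), "cx", "cy" (the principal point, pixels), "D" ([k1, k2, p1, p2, k3] as OpenCV has them; the pictures are not rectified), "R" (3x3) and "t" (3): a world point X has camera coordinates R X + t. Camera axes: x right, y down, z forward; pixel columns grow to the right and rows downward; lengths in m; the calibration is good to about 2 mm. A picture is of the moment at which its call begins. There is no depth.
- ticket.close_job(): hands the job in; it is judged then, once.
The state is a dict: "time": time; "joint_positions": joint angles; "qvel": joint speeds; "joint_torque": joint torques, N m; "tool_pos": TCP position; "ee_rot": TCP orientation; "wrist_force": force on the tool from outside, world axes, zero at the start; "wrist_torque": the same for the moment, N m; "width": finger opening in m; "finger_force": force on a finger pad.
Only numpy, scipy, OpenCV 4.12 (cv2) and the standard library are available. Lean on these libraries where they do the work, as an engineer would, in place of code of your own. Each camera call takes 0.05 s, during which the arm holds its last target. There are 200 camera calls.

## Task

Tidy up the three empty baking moulds on the counter: nest the two flared ones onto the started stack on the baking tray, each fully home and level, and stand the straight-sided one, which will not nest with them, upright on the floor of the shallow steel pan beside the one already there. Put each down rather than letting it drop, keep the stack standing on its tray, and leave the other things on the counter where they are.

Things in the scene. Friction and masses are not known exactly. Their poses are not given: they have to be found in the camera images.
- mould_a: one of the two loose flared moulds: open round stainless-steel baking mould, 62 mm tall, about 80 g: foot 36 mm across, flaring to 56 mm across 42 mm up; there a flat shoulder steps out to an upright band, 66 mm outside, 20 mm high, ending in the rim (mouth 61 mm inside). Origin at the centre of its underside, z up its axis. Starts upright on the bare counter.
- mould_b: the other loose flared mould, the same in every way as mould_a. Nested, a flared mould goes in until its shoulder sits on the rim below: its origin is then 20 mm above the other's, on the same axis, and its whole 20 mm band stands clear above that rim. Side play is over 9 mm at the mouth, under 2 mm when home. Any turn about the axis and either order will do.
- odd_mould: the loose straight-sided mould: open straight-sided round stainless-steel mould, 66 mm outside all the way down, 55 mm tall, wall 2.5 mm, about 90 g; too wide to enter a 61 mm mouth. Origin at the centre of its underside, z up. Starts upright on the bare counter. mould_a, mould_b and odd_mould stand at least 90 mm apart between centres, in any arrangement.
- stack_bottom: lower mould of the started stack, the same flared mould as mould_a, standing loose on the floor of the baking tray. Origin at the centre of its underside, z up.
- stack_top: second mould of the started stack, the same flared mould, nested home in stack_bottom (origin 20 mm above it). Its rim is 62 mm above its own origin, so 85 mm above the counter. Loose: the stack can be knocked over.
- tray: small aluminium baking tray, lined with paper, fixed to the counter, 240 mm (its x) by 165 mm (its y) with a 25 mm high rim; origin at the centre of its underside, its inner floor is 3 mm up. The stack stands on it.
- pan: shallow stainless gastronorm pan, fixed to the counter, 265 mm (its x) by 162 mm (its y) over its flange, 40 mm high; inside 233 by 130 mm; origin at the centre of its underside, inner floor 3 mm up. pan_mould stands in its +x half; its -x half is free: 55 mm from the origin along -x is a good place.
- pan_mould: a straight-sided mould just like odd_mould, already standing loose in the pan's +x half, 65 to 80 mm from the pan's origin. It stays in the pan, standing.
- glove_box: bystander: card box of disposable gloves, 120 x 240 x 80 mm, to the robot's left. Origin at the centre of its underside.
- pepper_mill: bystander: black pepper mill, 58 mm across, 202 mm tall, beyond the work. Origin at the centre of its underside.
- stirrer_cup: bystander: paper cup of wooden stirrers, 78 mm across, 115 mm tall over all, beyond the work. Origin at the centre of its underside.
- plate_stack: bystander: stack of square wooden plates, 170 x 170 x 90 mm, to the robot's right. Origin at the centre of its underside.

How it is judged:
At the end, for the whole second after the job is handed in: The four flared moulds are one nested stack, its foot on the tray's floor: each 16 to 23.5 mm above the next, within 5 mm of its axis. odd_mould and pan_mould stand on the pan's floor, within 90 mm (x) and 40 mm (y) of its middle. All upright within 0.1 rad, at rest (z of stack_top in the frame of stack_bottom between 0.016 and 0.0235 m and horizontal distance between stack_top and stack_bottom below 0.005 m and ((z of mould_a in the frame of stack_top between 0.016 and 0.0235 m and horizontal distance between mould_a and stack_top below 0.005 m and z of mould_b in the frame of mould_a between 0.016 and 0.0235 m and horizontal distance between mould_b and mould_a below 0.005 m) or (z of mould_b in the frame of stack_top between 0.016 and 0.0235 m and horizontal distance between mould_b and stack_top below 0.005 m and z of mould_a in the frame of mould_b between 0.016 and 0.0235 m and horizontal distance between mould_a and mould_b below 0.005 m)) and x of stack_bottom in the frame of tray between -0.1 and 0.1 m and y of stack_bottom in the frame of tray between -0.065 and 0.065 m and z of stack_bottom in the frame of tray between -0.002 and 0.008 m and x of odd_mould in the frame of pan between -0.09 and 0.09 m and y of odd_mould in the frame of pan between -0.04 and 0.04 m and z of odd_mould in the frame of pan between -0.002 and 0.008 m and x of pan_mould in the frame of pan between -0.09 and 0.09 m and y of pan_mould in the frame of pan between -0.04 and 0.04 m and z of pan_mould in the frame of pan between -0.002 and 0.008 m and angle between each of pan_mould, stack_bottom, stack_top, mould_a, mould_b, odd_mould's own z axis and vertical below 0.1 rad and linear speed of each of stack_bottom, stack_top, mould_a, mould_b, odd_mould below 0.02 m/s); the robot touches nothing.
It fails at once if a mould is dropped or thrown: it moves faster than 0.7 m/s with nothing touching it (a free fall of some 25 mm) ((linear speed of mould_a above 0.7 m/s and contact force between mould_a and anything else below 0.02 N) or (linear speed of mould_b above 0.7 m/s and contact force between mould_b and anything else below 0.02 N) or (linear speed of odd_mould above 0.7 m/s and contact force between odd_mould and anything else below 0.02 N)).
It fails at once if a mould of the started stack is tipped over (angle between any of stack_bottom, stack_top's own z axis and vertical above 0.6 rad).
It fails at once if the glove box, pepper mill, stirrer cup or plate stack is moved more than 30 mm (distance of any of glove_box, pepper_mill, stirrer_cup, plate_stack from where it was at the start of the episode above 0.03 m).
It also fails if it takes over 66 s, if anything falls off the work surface, if the arm or the gripper's body presses on something with over 40 N, if the wrist force passes 120 N, or if a joint passes its speed limit or range.

## Working session

There is one attempt and no reset: what is moved stays moved. The work goes in short steps, Python scripts to look and compute and a tool call to move; the robot and the scene stay as the last step left them, time stands still between calls to the robot, and variables do not carry over. Pictures are saved under pics/ and viewed, at most 10 in all, crops included, and the job is handed in when it is done.

Besides the shell and the picture viewer there is one more tool, called after ">>>" by a JSON object that holds its "fn" and its "kwargs". apply_moves: Moves the arm, as the interface text tells. Its arguments: {"type":"object","properties":{"moves":{"type":"array","items":{"type":"array","items":{"type":"array","items":{"type":"number"}}}}},"required":["moves"]}

```bash
mkdir -p pics; python3 - <<'E'
from bench import telemetry, snapshot
import cv2,pickle
o=telemetry.get_obs();print(o)
for n in("top","side"):
    s=snapshot(n);pickle.dump(s,open(n+'.pkl','wb'));cv2.imwrite(f'pics/{n}0.png',s['image'][:,:,::-1])
    print(n,s['fovy'],s['cx'],s['cy'],s['D'],s['R'],s['t'])
E
```

```text
{'time': 0.0, 'joint_positions': array([-1.23611924e+00,  8.79541893e-02,  1.37223381e+00, -2.20596206e-05,
        1.68358910e+00, -1.03112092e-01]), 'qvel': array([ 5.42763636e-05, -2.88941712e-04,  1.03555588e-03, -2.75050160e-04,
        5.33639184e-05, -8.21580472e-04]), 'joint_torque': array([-2.00017290e-03, -3.40190864e+01, -3.02426326e+01,  7.16211763e-02,
        3.31336563e-02, -1.71170127e-04]), 'tool_pos': array([ 0.23311691, -0.49803319,  0.40351452]), 'ee_rot': array([-3.13941756e+00, -2.03034924e-04,  4.37786498e-01]), 'wrist_force': array([-0.31928194,  0.08335542, -0.07765202]), 'wrist_torque': array([ 0.04881514,  0.0204156 , -0.00599849]), 'finger_force': 0.0, 'width': 0.09404614367985978}
top 56.624875105806446 318.07045107560407 202.95803643359199 [-0.0297303  0.         0.         0.         0.       ] [[-0.00928045 -0.9999445   0.00498683]
 [-0.98804432  0.00840228 -0.153941  ]
 [ 0.15389055 -0.00635585 -0.98806746]] [-0.00710101  0.61557008  1.30566553]
side 44.78677965325946 324.7434256134712 206.23474950886032 [-0.05079125  0.          0.          0.          0.        ] [[ 0.99904683 -0.04363715 -0.00111264]
 [-0.02252954 -0.49363343 -0.8693782 ]
 [ 0.03738795  0.8685746  -0.49414604]] [-0.63108213  0.06564748  1.49471523]
```

View pics/top0.png

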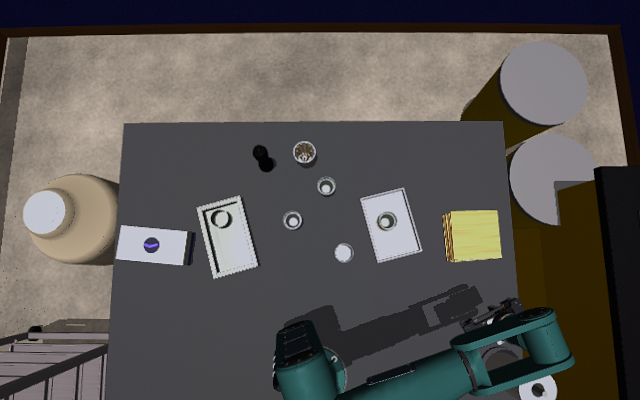

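View pics/side0.png

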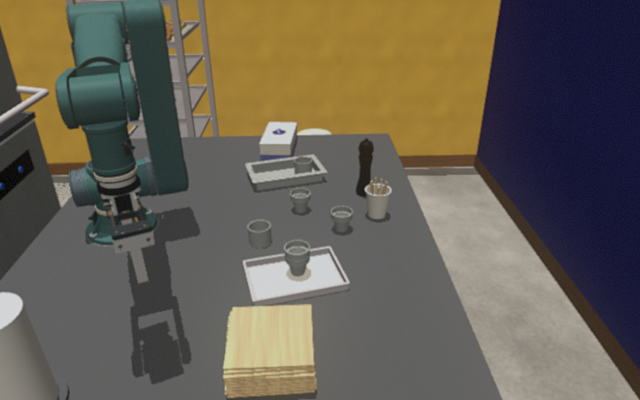

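```bash
cat >h.py <<'E'
import numpy as np,cv2,pickle
def K(s):
    f=200/np.tan(np.radians(s['fovy'])/2); return np.array([[f,0,s['cx']],[0,f,s['cy']],[0,0,1]])
def px2w(s,uv,z):
    n=cv2.undistortPoints(np.array(uv,float).reshape(-1,1,2),K(s),np.array(s['D']))[:,0]
    d=np.c_[n,np.ones(len(n))]@s['R']; c=-s['R'].T@s['t']
    return c+d*((np.asarray(z)-c[2])/d[:,2])[:,None]
def w2px(s,X):
    return cv2.projectPoints(np.array(X,float).reshape(-1,3),cv2.Rodrigues(np.array(s['R']))[0],np.array(s['t']),K(s),np.array(s['D']))[0][:,0]
def ring(s,c,r,z,n=120):
    a=np.linspace(0,2*np.pi,n); return w2px(s,np.c_[c[0]+r*np.cos(a),c[1]+r*np.sin(a),a*0+z])
E
python3 - <<'E'
from h import *
s=pickle.load(open('top.pkl','rb'))
names='a b odd top panm pan tray mill cup plate'.split()
uv=[(293,220),(326,186),(344,253),(386.5,221),(221,218.5),(228,236.5),(391,225),(260,152),(304,152),(472,235)]
z=[.062,.062,.055,.085,.058,.04,.025,.2,.1,.09]
for n,p in zip(names,px2w(s,uv,z)):print(n,p.round(3))
print('pan corners',px2w(s,[(197,207),(242,196),(259,266),(214,278)],[.04]*4)[:,:2].round(3))
im=cv2.resize(s['image'][140:290,190:430],None,fx=3.33,fy=3.33,interpolation=cv2.INTER_CUBIC)
cv2.imwrite('pics/topc.png',im[:,:,::-1])
E
```

```text
a [0.552 0.078 0.062]
b [ 0.675 -0.042  0.062]
odd [ 0.434 -0.103  0.055]
top [ 0.543 -0.253  0.085]
panm [0.56  0.337 0.058]
pan [0.497 0.314 0.04 ]
tray [ 0.535 -0.28   0.025]
mill [0.764 0.179 0.2  ]
cup [0.792 0.036 0.1  ]
plate [ 0.491 -0.551  0.09 ]
pan corners [[0.605 0.431]
 [0.645 0.267]
 [0.39  0.201]
 [0.349 0.361]]
```

View pics/topc.png

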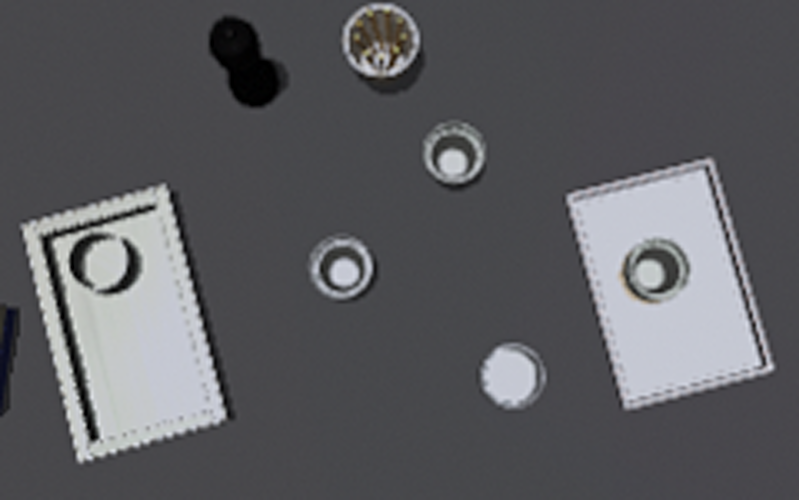

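The crop confirms the rims at about a (292.7,220.2), b (326.5,186.2), odd (344.1,252.9), stack (387,221.1) and pan_mould (221.5,219). I'll move above odd and refine with the wrist camera.

>>> {"fn": "apply_moves", "kwargs": {"moves": [[[0.78,-0.6,0,0,0],[1.56,-1.2,0,0,0],[2.33,-1.8,0,0,0],[3.1,-2.4,0,0,0],[3.9,-3.03,0,0,0],[4.67,-3.63,0,0,0],[5.44,-4.24,0,0,0],[6.2,-4.85,0,0,0],[6.99,-5.45,0,0,0],[6.99,-5.45,0,0,0]]]}}

```text
time: 1.35
tool_pos: [0.4349, -0.1007, 0.4041]
ee_rot: [-3.14, 0.0, 0.444]
wrist_force: [-0.1, 0.1, -0.2]
width: 0.0942
finger_force: 0.0
```

```bash
cat >look.py <<'E'
import sys
from h import *
from bench import telemetry, snapshot
# usage: look.py tag x y r z
tag=sys.argv[1];x,y,r,z=map(float,sys.argv[2:6])
s=snapshot('wrist');pickle.dump(s,open(tag+'.pkl','wb'))
o=telemetry.get_obs();print(o['time'],o['tool_pos'],o['ee_rot'],o['width'])
im=s['image'][:,:,::-1].copy()
cv2.polylines(im,[ring(s,(x,y),r,z).round().astype(int)],True,(0,0,255),1)
cv2.imwrite(f'pics/{tag}.png',im)
E
python3 look.py w1 0.434 -0.103 0.033 0.055
```

```text
1.4 [ 0.434406   -0.10209091  0.4041346 ] [-3.14123058e+00  1.28355403e-03  4.41166561e-01] 0.09381932995454566
```

View pics/w1.png

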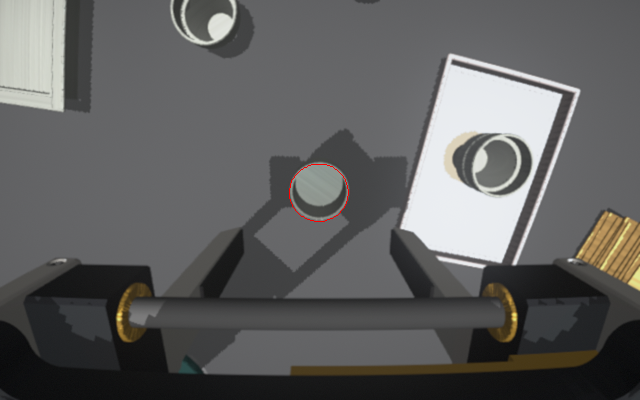

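The red ring matches the rim of odd at (319,192) to within a pixel. Stack rim is at about (497,164), and a at (205,15) is cut off. I'll refine numerically.

```bash
cat >>h.py <<'E'
def fit(s,c,z,rs=(.033,.0305),w=.008):
    g=cv2.GaussianBlur(cv2.cvtColor(s['image'],cv2.COLOR_RGB2GRAY),(0,0),.8).astype(np.float32)
    m=np.hypot(cv2.Sobel(g,5,1,0),cv2.Sobel(g,5,0,1)); m=np.minimum(m,120)
    best=[]
    for dx in np.arange(-w,w+1e-6,.0005):
        for dy in np.arange(-w,w+1e-6,.0005):
            v=0
            for r in rs:
                p=ring(s,(c[0]+dx,c[1]+dy),r,z).astype(np.float32)
                v+=cv2.remap(m,p[:,:1],p[:,1:],1).mean()
            best.append((v,c[0]+dx,c[1]+dy))
    best.sort(reverse=True); return np.array(best[:5]).mean(0).round(4)
E
python3 - <<'E'
from h import *
s=pickle.load(open('w1.pkl','rb'));t=pickle.load(open('top.pkl','rb'))
print('odd',fit(s,(.434,-.103),.055),fit(t,(.434,-.103),.055))
print('stack',fit(s,(.543,-.253),.085),fit(t,(.543,-.253),.085), px2w(s,[(497,164)],.085))
for n,c,z in(('a',(.552,.078),.062),('b',(.675,-.042),.062),('pm',(.56,.337),.058)):print(n,fit(t,c,z))
t4=px2w(t,[(196.9,208.2),(239,195),(258.5,266.1),(214.6,278.7)],[.04]*4);print(t4.mean(0),t4)
E
```

```text
odd [ 2.039365e+02  4.373000e-01 -1.021000e-01] [ 2.333261e+02  4.351000e-01 -9.680000e-02]
stack [223.2983   0.5461  -0.2563] [237.2396   0.5409  -0.2457] [[ 0.54543191 -0.25090986  0.085     ]]
a [2.233648e+02 5.514000e-01 8.170000e-02]
b [ 2.22905e+02  6.77200e-01 -3.99000e-02]
pm [237.0044   0.5567   0.3297]
[0.49668499 0.31758286 0.04      ] [[0.60101733 0.43150837 0.04      ]
 [0.64878872 0.27804961 0.04      ]
 [0.39007158 0.20242833 0.04      ]
 [0.34686232 0.35834514 0.04      ]]
```

>>> {"fn": "apply_moves", "kwargs": {"moves": [[[0.03,0,0.9,0,0],[0.03,0,1.8,0,0],[0.03,0,2.6,0,0],[0.03,0,3.1,0,0],[0.03,0,3.3,0,0],[0.03,0,3.3,0,0],[0.03,0,3.3,0,1],[0.03,0,3.3,0,1],[0.03,0,3.3,0,1],[0.03,0,3.3,0,1]]]}}

```text
time: 2.65
tool_pos: [0.4358, -0.1026, 0.2405]
ee_rot: [3.14, -0.001, 0.438]
wrist_force: [-0.6, -0.6, 2.1]
width: 0.0663
finger_force: 30.0
```

>>> {"fn": "apply_moves", "kwargs": {"moves": [[[0,0,-0.8,0,1],[0.2,-0.4,-1.7,0,1],[0.65,-1.3,-2.2,0,1],[1.13,-2.3,-2.4,0,1],[1.63,-3.3,-2.4,0,1],[2.12,-4.3,-2.4,0,1],[2.61,-5.3,-2.4,0,1],[3.1,-6.3,-2.4,0,1],[3.56,-7.22,-2.4,0,1],[3.56,-7.22,-2.4,0,1]]]}}

```text
time: 3.9
tool_pos: [0.4431, 0.3028, 0.3587]
ee_rot: [-3.141, 0.002, 0.443]
wrist_force: [-0.3, -0.8, -1.6]
width: 0.0665
finger_force: 30.0
```

```bash
python3 look.py w2 0.444 0.300 0.033 0.003
python3 - <<'E'
from h import *
s=pickle.load(open('w2.pkl','rb'));im=cv2.imread('pics/w2.png')
c=np.array([.497,.3155]);a=np.arctan2(.0756,.2587)
for L,W,z in((.265,.162,.04),(.233,.13,.003)):
    q=np.array([(1,1),(1,-1),(-1,-1),(-1,1)])*[L/2,W/2]@np.array([[np.cos(a),np.sin(a)],[-np.sin(a),np.cos(a)]])+c
    cv2.polylines(im,[w2px(s,np.c_[q,[z]*4]).round().astype(int)],True,(0,255,0),1)
cv2.imwrite('pics/w2b.png',im)
E
```

```text
3.95 [0.44329775 0.30116081 0.35878606] [3.14095257e+00 1.91082551e-03 4.40943819e-01] 0.06640483308840517
```

View pics/w2b.png

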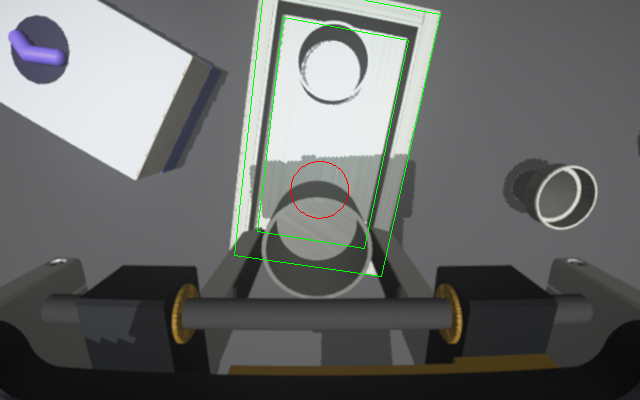

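Pan outline fits within ~2 mm, and the target ring at (320,190) is on the free floor. Lowering.

>>> {"fn": "apply_moves", "kwargs": {"moves": [[[0,0,0.7,0,1],[0,0,1.4,0,1],[0,0,2.0,0,1],[0,0,2.2,0,1],[0,0,2.28,0,1],[0,0,2.31,0,1],[0,0,2.33,0,1],[0,0,2.33,0,1]]]}}

```text
time: 4.95
tool_pos: [0.4439, 0.3, 0.2439]
ee_rot: [3.142, -0.001, 0.438]
wrist_force: [1.0, 0.1, 0.1]
width: 0.0665
finger_force: 30.0
```

>>> {"fn": "apply_moves", "kwargs": {"moves": [[[0,0,0.02,0,1],[0,0,0.02,0,1],[0,0,0.02,0,0.3],[0,0,0.02,0,0],[0,0,0.02,0,0],[0,0,0.02,0,0],[0,0,-0.5,0,0],[0,0,-1.4,0,0],[0,0,-2.4,0,0],[0,0,-2.4,0,0]]]}}

```text
time: 6.2
tool_pos: [0.4445, 0.3003, 0.3685]
ee_rot: [-3.141, -0.011, 0.438]
wrist_force: [-1.0, 0.5, 0.2]
width: 0.0937
finger_force: 0.0
```

>>> {"fn": "apply_moves", "kwargs": {"moves": [[[0.02,0.9,-0.7,0,0],[0.03,1.9,-0.7,0,0],[0.05,2.9,-0.7,0,0],[0.06,3.9,-0.7,0,0],[0.08,4.92,-0.7,0,0],[0.08,4.92,-0.7,0,0],[0.08,4.92,-0.7,0,0]]]}}

```text
time: 7.08
tool_pos: [0.5515, 0.0789, 0.3968]
ee_rot: [-3.14, 0.002, 0.437]
wrist_force: [0.2, 0.0, -0.7]
width: 0.0943
finger_force: 0.0
```

```bash
python3 look.py w3 0.552 0.079 0.033 0.062
python3 - <<'E'
from h import *
s=pickle.load(open('w3.pkl','rb'));
print('a',fit(s,(.552,.079),.062));print('b',fit(s,(.676,-.042),.062)); print(w2px(s,[(.676,-.042,.062),(.444,.3,.058)]))
E
```

```text
7.125 [0.55127867 0.07952663 0.39720755] [-3.14044469e+00  1.46428964e-03  4.38668675e-01] 0.09414715173070139
a [1.973062e+02 5.549000e-01 8.080000e-02]
b [ 2.240241e+02  6.778000e-01 -4.170000e-02]
[[472.91064045 136.31768922]
 [ 99.18011323 196.19276584]]
```

View pics/w3.png

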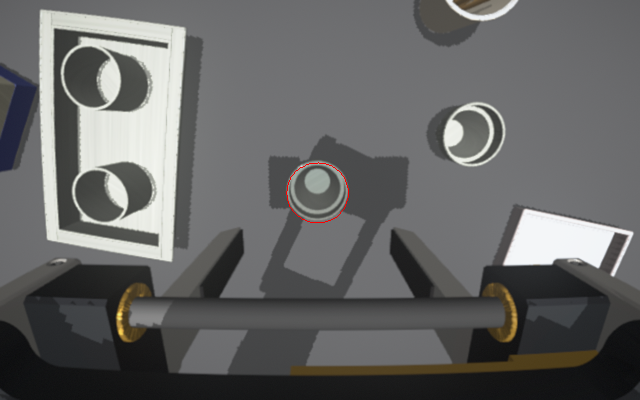

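```bash
cat >>h.py <<'E'
from scipy.optimize import least_squares
def edge(s,c,z,r=.033,show=0):
    g=cv2.GaussianBlur(cv2.cvtColor(s['image'],cv2.COLOR_RGB2GRAY),(0,0),.6).astype(np.float32)
    cam=-s['R'].T@s['t']; away=np.arctan2(*(np.array(c)-cam[:2])[::-1])
    for it in range(3):
        P=[]
        for a in away+np.linspace(-1.8,1.8,61):      # far side only: rim itself is the outline
            rr=np.arange(.040,.0265,-.0003); X=np.c_[c[0]+rr*np.cos(a),c[1]+rr*np.sin(a),rr*0+z]
            p=w2px(s,X).astype(np.float32); v=cv2.remap(g,p[:,:1],p[:,1:],1)[:,0]
            d=np.abs(np.gradient(v)); i=np.flatnonzero((d>4)&(d>=np.roll(d,1))&(d>=np.roll(d,-1)))
            i=i[(i>1)&(i<len(rr)-2)]
            if len(i):P.append(X[i[0],:2])
        P=np.array(P); q=least_squares(lambda q:np.hypot(*(P-q).T)-r,c,loss='soft_l1',f_scale=.0007)
        c=q.x
    return c.round(4),round(float(np.median(abs(q.fun))),5),len(P)
E
python3 - <<'E'
from h import *
s=pickle.load(open('w3.pkl','rb'));w=pickle.load(open('w1.pkl','rb'))
print('cam',-s['R'].T@s['t'])
print('a',edge(s,(.5525,.0795),.062),'b',edge(s,(.676,-.042),.062))
print('odd',edge(w,(.436,-.102),.055),'stack',edge(w,(.544,-.252),.085))
im=s['image'][140:245,250:390,::-1]; im=cv2.resize(im,None,fx=5,fy=5,interpolation=cv2.INTER_CUBIC)
c=edge(s,(.5525,.0795),.062)[0]
cv2.polylines(im,[((ring(s,c,.033,.062)-[250,140]+.5)*5-.5).round().astype(int)],True,(0,0,255),1)
cv2.imwrite('pics/w3c.png',im)
E
```

```text
cam [0.61692761 0.1095532  0.37593013]
a (array([0.5557, 0.0813]), 0.00097, 61) b (array([ 0.6781, -0.0425]), 0.00025, 61)
odd (array([ 0.4365, -0.1025]), 0.00087, 61) stack (array([ 0.5457, -0.2549]), 0.00064, 61)
```

View pics/w3c.png

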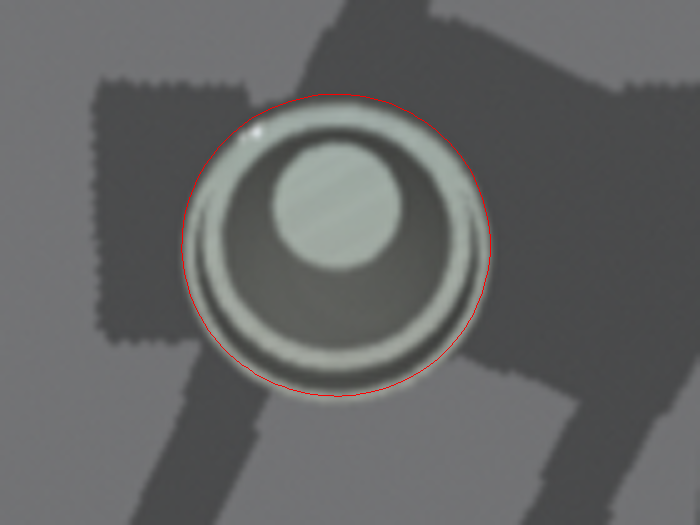

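The fitted ring overlaps a's rim (centre ~(336,245) in crop, sub-mm). Picking a.

>>> {"fn": "apply_moves", "kwargs": {"moves": [[[0.08,0,0.9,0,0],[0.08,0,1.8,0,0],[0.08,0,2.5,0,0],[0.08,0,2.9,0,0],[0.08,0,3.08,0,0],[0.08,0,3.08,0,0],[0.08,0,3.08,0,1],[0.08,0,3.08,0,1],[0.08,0,3.08,0,1],[0.08,0,3.08,0,1]]]}}

```text
time: 8.38
tool_pos: [0.5555, 0.0804, 0.2449]
ee_rot: [3.141, -0.001, 0.438]
wrist_force: [-1.6, 0.0, 2.1]
width: 0.0657
finger_force: 30.0
```

>>> {"fn": "apply_moves", "kwargs": {"moves": [[[0,0,-0.8,0,1],[-0.4,0.4,-1.6,0,1],[-1.0,1.2,-2.3,0,1],[-1.6,2.0,-2.6,0,1],[-2.25,2.8,-2.6,0,1],[-2.9,3.6,-2.6,0,1],[-3.5,4.35,-2.6,0,1],[-4.2,5.2,-2.6,0,1],[-4.82,5.97,-2.6,0,1],[-4.82,5.97,-2.6,0,1]]]}}

```text
time: 9.62
tool_pos: [0.4624, -0.295, 0.3735]
ee_rot: [-3.141, 0.001, 0.432]
wrist_force: [0.1, -0.2, -0.5]
width: 0.0659
finger_force: 30.0
```

```bash
python3 look.py w4 0.5455 -0.254 0.033 0.085
python3 - <<'E'
from h import *
s=pickle.load(open('w4.pkl','rb'))
print(edge(s,(.5455,-.254),.085),fit(s,(.5455,-.254),.085))
E
```

```text
9.675 [ 0.46293912 -0.29332806  0.37363552] [-3.14037831e+00  1.74495584e-04  4.34700907e-01] 0.06616854998582947
(array([ 0.5435, -0.2596]), 0.001, 61) [143.3656   0.5433  -0.2591]
```

View pics/w4.png

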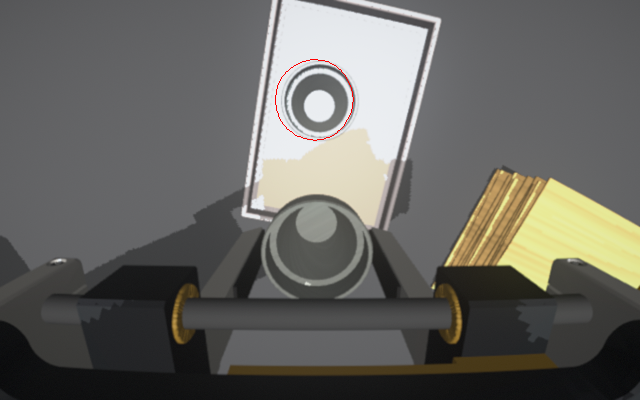

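The stack rim is centred at about (318,102), slightly right of the ring (315,100). I'll retake with the arm settled and look at a crop.

```bash
python3 look.py w5 0.544 -0.257 0.033 0.085
python3 - <<'E'
from h import *
s=pickle.load(open('w5.pkl','rb'))
c=edge(s,(.5455,-.255),.085)[0];f=fit(s,(.544,-.257),.085);print(c,f)
print('in', fit(s,(.544,-.257),.085,rs=(.0305,)))
im=s['image'][45:155,250:390,::-1]; im=cv2.resize(im,None,fx=5,fy=5,interpolation=cv2.INTER_CUBIC)
for q,col in((c,(0,0,255)),(f[1:],(0,255,0))):
  for r in(.033,.0305):
    cv2.polylines(im,[((ring(s,q,r,.085)-[250,45]+.5)*5-.5).round().astype(int)],True,col,1)
cv2.imwrite('pics/w5c.png',im)
E
```

```text
9.725 [ 0.46333166 -0.29223105  0.37378366] [-3.14040682e+00 -8.52700248e-05  4.36634870e-01] 0.06597583095917924
[ 0.5434 -0.2593] [144.7891   0.5442  -0.2596]
in [106.6813   0.5466  -0.2587]
```

View pics/w5c.png

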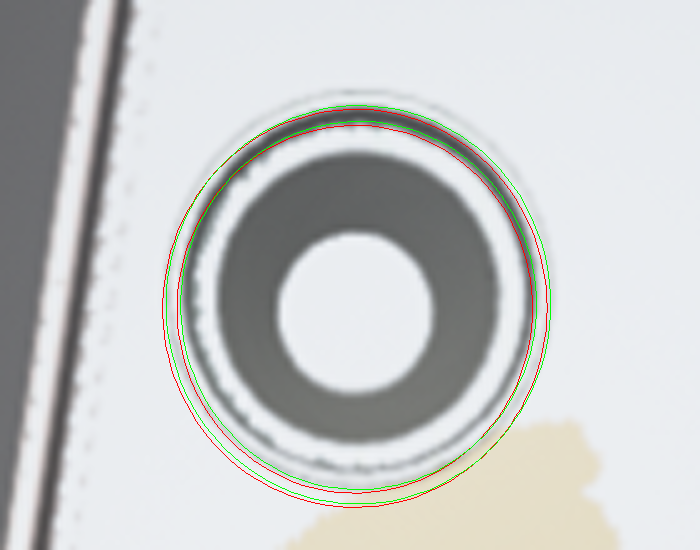

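```bash
python3 - <<'E'
from h import *
s=pickle.load(open('w5.pkl','rb'));w=pickle.load(open('w1.pkl','rb'))
print('held',fit(s,(.4633,-.2922),.191),fit(s,(.4633,-.2922),.191,rs=(.033,)),w2px(s,[(.4633,-.2922,.191)]))
print('stack w1',fit(w,(.546,-.256),.085,rs=(.0305,)),fit(w,(.546,-.256),.085,rs=(.033,)))
E
```

```text
held [166.6787   0.4628  -0.293 ] [91.5076  0.4643 -0.2917] [[315.38523958 251.45112485]]
stack w1 [113.0588   0.5466  -0.2559] [111.5217   0.5462  -0.2564]
```

>>> {"fn": "apply_moves", "kwargs": {"moves": [[[0.7,0.03,0,0,1],[1.4,0.06,0,0,1],[1.79,0.075,0,0,1],[1.79,0.075,0.3,0,1],[1.79,0.075,0.7,0,1],[1.79,0.075,1.0,0,1],[1.79,0.075,1.2,0,1],[1.79,0.075,1.4,0,1],[1.79,0.075,1.5,0,1],[1.79,0.075,1.5,0,1]]]}}

```text
time: 10.98
tool_pos: [0.5461, -0.2576, 0.299]
ee_rot: [-3.141, 0.0, 0.438]
wrist_force: [-0.6, 0.1, -0.0]
width: 0.0664
finger_force: 30.0
```

>>> {"fn": "apply_moves", "kwargs": {"moves": [[[0,0,0.07,0,1],[0,0,0.13,0,1],[0,0,0.18,0,1],[0,0,0.2,0,1],[0,0,0.2,0,1]]]}}

```text
time: 11.6
tool_pos: [0.5462, -0.2575, 0.2892]
ee_rot: [3.141, -0.0, 0.438]
wrist_force: [-0.9, -0.1, -0.3]
width: 0.0659
finger_force: 30.0
```

>>> {"fn": "apply_moves", "kwargs": {"moves": [[[0,0,0.02,0,1],[0,0,0.04,0,1],[0,0,0.05,0,1],[0,0,0.05,0,1]]]}}

```text
time: 12.1
tool_pos: [0.5463, -0.2576, 0.2878]
ee_rot: [3.14, -0.001, 0.438]
wrist_force: [-1.2, 0.7, 4.2]
width: 0.0663
finger_force: 30.0
```

>>> {"fn": "apply_moves", "kwargs": {"moves": [[[0,0,0,0,0.3],[0,0,0,0,0],[0,0,0,0,0],[0,0,-0.3,0,0],[0,0,-1.1,0,0],[0.7,-0.46,-1.8,0,0],[1.6,-1.06,-2.1,0,0],[2.5,-1.66,-2.2,0,0],[3.4,-2.26,-2.2,0,0],[4.2,-2.79,-2.2,0,0]]]}}

```text
time: 13.35
tool_pos: [0.6779, -0.0403, 0.3978]
ee_rot: [3.141, -0.001, 0.438]
wrist_force: [0.7, 0.2, -0.5]
width: 0.094
finger_force: 0.0
```

>>> {"fn": "apply_moves", "kwargs": {"moves": [[[0,0,0,0,0],[0,0,0,0,0]]]}}

```text
time: 13.6
tool_pos: [0.6771, -0.0423, 0.397]
ee_rot: [3.141, 0.0, 0.438]
wrist_force: [0.2, 0.2, -0.2]
width: 0.0938
finger_force: 0.0
```

```bash
python3 look.py w6 0.678 -0.042 0.033 0.062
python3 - <<'E'
from h import *
s=pickle.load(open('w6.pkl','rb'))
print('b',fit(s,(.678,-.042),.062),edge(s,(.678,-.042),.062))
print('stack',fit(s,(.5466,-.2575),.105),fit(s,(.5466,-.2575),.105,rs=(.0305,)),w2px(s,[(.5466,-.2575,.105)]))
E
```

```text
13.65 [ 0.67688628 -0.04298374  0.39713654] [3.14090494e+00 1.74444113e-04 4.36790697e-01] 0.0937295665726811
b [ 2.021002e+02  6.796000e-01 -4.230000e-02] (array([ 0.6798, -0.0424]), 0.00066, 61)
stack [63.1945  0.5466 -0.2545] [34.1521  0.5477 -0.2529] [[437.98882318 380.82923384]]
```

View pics/w6.png

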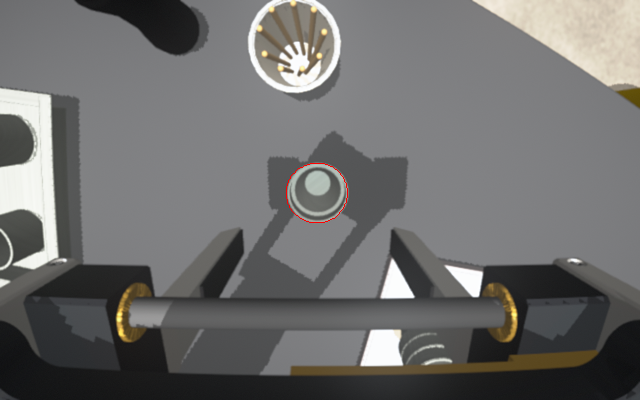

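b's rim sits at (317,193), matching the fit. That was my tenth picture, so from here I check by numbers. Picking b.

>>> {"fn": "apply_moves", "kwargs": {"moves": [[[0.05,0.01,0.9,0,0],[0.05,0.01,1.8,0,0],[0.05,0.01,2.5,0,0],[0.05,0.01,2.9,0,0],[0.05,0.01,3.05,0,0],[0.05,0.01,3.05,0,0],[0.05,0.01,3.05,0,1],[0.05,0.01,3.05,0,1],[0.05,0.01,3.05,0,1],[0.05,0.01,3.05,0,1]]]}}

```text
time: 14.9
tool_pos: [0.6799, -0.0415, 0.245]
ee_rot: [3.141, -0.001, 0.438]
wrist_force: [0.2, 0.6, 2.7]
width: 0.0666
finger_force: 30.0
```

>>> {"fn": "apply_moves", "kwargs": {"moves": [[[0,0,-0.9,0,1],[-0.5,0.23,-1.8,0,1],[-1.2,0.55,-2.6,0,1],[-2.0,0.92,-2.8,0,1],[-2.9,1.33,-2.8,0,1],[-3.8,1.75,-2.8,0,1],[-4.6,2.11,-2.8,0,1],[-5.4,2.48,-2.8,0,1],[-6.05,2.78,-2.8,0,1],[-6.05,2.78,-2.8,0,1]]]}}

```text
time: 16.15
tool_pos: [0.4633, -0.2971, 0.384]
ee_rot: [-3.141, 0.0, 0.434]
wrist_force: [-0.0, 0.2, -0.8]
width: 0.0664
finger_force: 30.0
```

>>> {"fn": "apply_moves", "kwargs": {"moves": [[[0,0,0,0,1],[0,0,0,0,1],[0,0,0,0,1]]]}}

```text
time: 16.52
tool_pos: [0.4653, -0.2949, 0.3841]
ee_rot: [-3.141, -0.0, 0.439]
wrist_force: [0.1, -0.6, 0.9]
width: 0.0665
finger_force: 30.0
```

```bash
python3 look.py w7 0.5466 -0.2575 0.033 0.105
python3 - <<'E'
from h import *
s=pickle.load(open('w7.pkl','rb'))
for z in(.105,.125):print('stack',z,fit(s,(.5466,-.2575),z),fit(s,(.5466,-.2575),z,rs=(.0305,)),fit(s,(.5466,-.2575),z,rs=(.033,)))
t=s['t'];print('held',fit(s,(.465,-.2956),.202))
E
```

```text
16.575 [ 0.46519857 -0.29497286  0.38411908] [-3.14150173e+00  1.01193084e-06  4.39241541e-01] 0.06637372903807816
stack 0.105 [149.8558   0.5438  -0.2586] [109.5792   0.5446  -0.2585] [64.0058  0.5404 -0.2497]
stack 0.125 [120.7194   0.5389  -0.2509] [64.252   0.5408 -0.2502] [60.3661  0.5388 -0.2518]
held [167.9627   0.4658  -0.2942]
```

>>> {"fn": "apply_moves", "kwargs": {"moves": [[[0.7,0.01,0,0,1],[1.4,0.01,0,0,1],[1.78,0.015,0,0,1],[1.78,0.015,0.2,0,1],[1.78,0.015,0.5,0,1],[1.78,0.015,0.8,0,1],[1.78,0.015,1.0,0,1],[1.78,0.015,1.2,0,1],[1.78,0.015,1.3,0,1],[1.78,0.015,1.3,0,1]]]}}

```text
time: 17.82
tool_pos: [0.5455, -0.2586, 0.3189]
ee_rot: [-3.141, 0.0, 0.438]
wrist_force: [-0.1, 0.1, 0.0]
width: 0.066
finger_force: 30.0
```

>>> {"fn": "apply_moves", "kwargs": {"moves": [[[0,0,0.07,0,1],[0,0,0.13,0,1],[0,0,0.17,0,1],[0,0,0.19,0,1],[0,0,0.19,0,1]]]}}

```text
time: 18.45
tool_pos: [0.5456, -0.2586, 0.3096]
ee_rot: [-3.142, 0.0, 0.438]
wrist_force: [-0.6, -0.0, -0.3]
width: 0.0667
finger_force: 30.0
```

>>> {"fn": "apply_moves", "kwargs": {"moves": [[[0,0,0.02,0,1],[0,0,0.04,0,1],[0,0,0.05,0,1],[0,0,0.05,0,1]]]}}

```text
time: 18.95
tool_pos: [0.5456, -0.2586, 0.308]
ee_rot: [3.141, -0.001, 0.438]
wrist_force: [-0.6, 0.9, 4.3]
width: 0.0665
finger_force: 30.0
```

Contact at the expected home height. Release, retreat up and back, then check numerically.

>>> {"fn": "apply_moves", "kwargs": {"moves": [[[0,0,0,0,0.3],[0,0,0,0,0],[0,0,0,0,0],[0,0,-0.3,0,0],[0,0,-1.0,0,0],[0,0,-1.8,0,0],[-0.9,0,-1.8,0,0],[-1.8,0,-1.8,0,0],[-1.8,0,-1.8,0,0],[-1.8,0,-1.8,0,0]]]}}

```text
time: 20.2
tool_pos: [0.4643, -0.2967, 0.398]
ee_rot: [3.141, -0.001, 0.438]
wrist_force: [-0.0, 0.1, -0.2]
width: 0.0939
finger_force: 0.0
```

```bash
python3 - <<'E'
from h import *
from bench import snapshot,telemetry
s=snapshot('wrist');t=snapshot('side');p=snapshot('top')
for r in((.033,.0305),(.0305,)):
  for z in(.115,.125,.135):print('wrist',z,fit(s,(.5456,-.2586),z,rs=r))
print(s['t'],telemetry.get_obs()['wrist_force'])
# side view: compare edge strength of top rim at different heights, and odd/pan moulds
for z in(.115,.120,.125,.130,.135):print('side',z,fit(t,(.5456,-.2586),z,rs=(.033,),w=.003))
print('odd',fit(s if 0 else t,(.444,.3),.058),'pm',fit(t,(.56,.335),.058),'odd top',fit(p,(.444,.3),.058))
E
```

```text
wrist 0.115 [186.9034   0.5429  -0.2591]
wrist 0.125 [150.7627   0.5434  -0.2595]
wrist 0.135 [128.6615   0.5395  -0.252 ]
wrist 0.115 [113.8734   0.5449  -0.259 ]
wrist 0.125 [111.9611   0.5436  -0.2596]
wrist 0.135 [81.6112  0.541  -0.2603]
[-0.46583111  0.26261697  0.45605725] [-0.19654546  0.43070224 -0.59048731]
side 0.115 [59.434   0.5432 -0.2615]
side 0.12 [81.0329  0.5451 -0.2556]
side 0.125 [86.2843  0.546  -0.26  ]
side 0.13 [68.5353  0.5482 -0.2614]
side 0.135 [54.5237  0.5468 -0.2614]
odd [156.8838   0.4437   0.299 ] pm [171.2649   0.567    0.343 ] odd top [237.19     0.4458   0.3006]
```

The side view puts the top rim at z = 0.125, level on the stack axis, which means fully home. Odd is standing in the pan at its target, and the gripper is clear.

```bash
python3 -c "
from bench import ticket
print(ticket.close_job())"
```

```text
the job is handed in; nothing more can be done
None
```

I handed the job in at about 20 s of the 66 s limit: both flared moulds are nested home on the stack and the straight-sided one stands in the pan beside the other; no verdict came back, and the final check was by measurement rather than by picture.

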